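# Index the drill jig to the next hole

## Robot

A 7-joint arm with a two-finger parallel gripper is mounted at the origin on the work surface. World frame = base frame: x ahead of the robot, y to its left, z up, the work surface at z = 0. Lengths are in m, angles in rad, forces in N, time in s.
With the tool pointing down it reaches from about 0.425 to 0.95 m from the base axis. Payload 4.7 kg.
Tool frame: the origin (TCP) lies at the very end of the fingers, on their centre line; the grasp point (between the pads) lies env.grasp_offset behind it (env.grasp_offset is the distance from the TCP to the grasp point, in m); y points along the fingers, z is the direction in which the jaws open and shut, and the axes are right-handed (so a half turn about y gives the same grasp; the last joint's range is limited). The gripper opens to 85 mm and grips with 20 to 120 N. Pads are 22 mm wide; open, the fingers measure 114 mm over their backs; the gripper's body (76 mm by 85 mm) begins 54 mm behind the grasp point. The pads swing forward as they close: fully open they stand 13 mm farther back than shut.
Start: joints at [1.314, 0.469, -0.049, 1.532, 0.024, 1.141, -0.082], TCP at [0.152, -0.658, 0.231] pointing down, gripper open.
Joint ranges: [-2.59, 2.59], [-0.33, 1.99], [-1.39, 1.29], [0.1, 2.45], [-1.04, 4.18], [0.21, 1.99], [-2.66, 2.66]. Speed limits (rad/s): [2.57, 2.57, 3.14, 3.14, 3.14, 3.14, 3.14].

## Interface

Orientations are given as [roll, pitch, yaw] about the fixed x, y, z axes, in that order (R = Rz(yaw) Ry(pitch) Rx(roll)).
In Python, from cell import telemetry, capture, env gives the robot as it stands.
- The arm moves only by the shell command python3 -m pendant 'ROWS' [OPENING]. ROWS is JSON, a list of rows, each a list of 2 entries, a list of its own where there are three numbers: the shift along the tool's x, y, z in mm, then the turn about the tool's y in degrees. A call has 1 to 10 rows; each row is the pose to reach, as a shift and turn from the pose measured when the call began, along the tool's axes at that moment; what a row does not reach only later rows make up. A row lasts 1/8 s, in which the tool goes at most 62.5 mm and 10.7 degrees, less where a joint would pass 70% of its speed; a pose out of reach is approached as far as the arm can. A call with a gripper value outside its range is refused whole. OPENING is the opening, from 0 (shut) to 1 (fully open), set as the call begins (- or left out, the last holds). The fingers move at their own pace and stop on an object; the grip force is fixed at half the most. Time passes only in rows, so rows that repeat a pose let the fingers close. It gives the time, the measured TCP pose, the force and the opening at its end, in the units of the state.
- telemetry.read_state(): the state, without advancing time (a new reading comes with each control period).
- capture(name): name is "scene" or "top" or "wrist"; returns a dict with "image" (420x560x3 uint8, blue, green, red), "K" (3x3 intrinsics, pixels), "rvec" (rotation vector, rad) and "tvec" (3), from world to camera coordinates, as OpenCV has them. Camera axes: x right, y down, z forward; pixel columns grow to the right and rows downward; lengths in m; the calibration is good to about 2 mm. A picture is of the moment at which its call begins. There is no depth.
- env.finish_job(): hands the job in, once; it reports no verdict.
The state is a dict: "time": time; "qpos": joint angles; "dq": joint speeds; "joint_efforts": joint torques, N m; "eef_pos": TCP position; "ee_rot": TCP orientation; "force": force on the tool from outside, world axes, zero at the start; "ft_torque": the same for the moment, N m; "gripper_width": opening from 0.0 (shut) to 1.0 (fully open).
Only numpy, scipy, OpenCV 4.12 (cv2) and the standard library are available. Lean on these libraries where they do the work, as an engineer would, in place of code of your own. Each camera call takes 0.05 s, during which the arm holds its last target. There are 200 camera calls.

## Task

On the indexing drill jig, push the black plunger cap down with a fingertip to free the round table, and turn the table clockwise (seen from above) by one hole only, so that the plunger springs right back up in the next hole and the next rivet place of the brass boss stands under the drill bush. Do not grip or lift anything, and leave the loose things on the bench where they are.

Things in the scene. Friction and masses are not known exactly. Their poses are not given: they have to be found in the camera images.
- jig: drill jig screwed to the bench: grey round base 300 mm across, steel index ring 50 mm up with 12 holes 30 degrees apart at 115 mm radius, steel turntable 184 mm across, top 70 mm up; brass boss clamped on it, nut to 108 mm. Post and arm of the drill bush in this frame's +y, up to 129 mm. Origin on the axis at bench level; at the start the plunger lies in this frame's -y. Place and yaw vary
- jig_axis (a point): point on the turntable's vertical axis, at the height of the turntable's top face (70 mm above the bench)
- plunger_top (a point): centre of the top of the plunger's black button cap, 40 mm across, about 12 mm thick, 115 mm from the axis; it moves with the cap. At rest 109.5 mm above the bench and 27.5 mm above the dark 34 mm housing from which the 12 mm stem rises. The housing sits on a 44 mm wide steel lug that juts from the turntable's rim over the index ring and turns with it
- next_hole (a point): centre of the next hole clockwise in the index ring, on the ring's top face, 51 mm above the bench; fixed. When the table has been indexed the plunger stands straight above it
- turntable (a joint): angle of the turntable in rad: 0 at the start, grows clockwise seen from above; the next hole is at 0.5236 (30 degrees). Locked within about 0.01 rad while the plunger is up in a hole; free, it turns with a light friction of about 0.12 N m (1 N at the plunger) and stays where it is left; the pressed cap can be dragged round by friction alone
- plunger (a joint): how far the plunger is pressed down, in m: 0 fully up, 0.015 at its stop. Spring: 4 N at the top, 7.5 N at 10 mm, 9.2 N at the stop. The table is free when it is more than 9.5 mm down (12 to 13 is good); released between holes it stays 9 mm down and drags under the ring (some 5 N); over a hole (within 0.03 rad) it springs up and centres itself
- boss: loose finished brass boss, domed disc 80 mm across and 18 mm high, lying on the bench; leave alone. Origin at the centre of its underside
- harness_ring: loose brass ring, 60 mm outside, 46 mm inside, 7 mm high, lying flat on the bench; leave alone. Origin at the centre of its underside
- bit_stand: loose wooden block 40 x 100 x 30 mm with five upright drill bits up to 88 mm above the bench; leave alone. Origin at the centre of its underside
- rivet_pot: loose steel cup 72 mm across, 45 mm high, open upwards; leave alone. Origin at the centre of its underside
- screwdriver: loose screwdriver 190 mm long lying on the bench; leave alone. Origin at the centre of its underside

How it is judged:
On the way, in this order (a step that is already met when the one before it is completed fails the run):
1. the plunger is pressed down by the fingers far enough to free the table (value of joint plunger above 0.0085 m and value of joint turntable below 0.2 rad and contact force between the fingers and plunger above 1 N), for 0.1 s.
2. the table stands at the next hole with the plunger sprung up in it (value of joint turntable between 0.4886 and 0.5586 rad and value of joint plunger below 0.003 m), for 0.2 s.
At the end, for the whole second after the job is handed in: the turntable stands still one hole clockwise of its start (0.5236 rad within 0.035 rad) and the plunger is back up to within 3 mm of its top position (all of step 2 and velocity of joint turntable between -0.02 and 0.02 rad/s); the robot touches nothing.
It fails at once if the table is turned well past the next hole (value of joint turntable above 0.8 rad).
It fails at once if the table is turned the wrong way (value of joint turntable below -0.15 rad).
It fails at once if the plunger or another part of the jig is gripped or leaned on: more than 35 N of finger force (contact force between the fingers and jig above 35 N).
It fails at once if a loose thing on the bench is pushed, lifted or carried more than 15 mm (distance of any of boss, harness_ring, bit_stand, rivet_pot, screwdriver from where it was at the start of the episode above 0.015 m).
It also fails if it takes over 32 s, if anything falls off the work surface, if the arm or the gripper's body presses on something with over 40 N, if the wrist force passes 120 N, or if a joint passes its speed limit or range.

## Working session

There is one attempt and no reset: what is moved stays moved. The work goes in short steps, Python scripts to look and compute and a shell command to move; the robot and the scene stay as the last step left them, time stands still between calls to the robot, and variables do not carry over. Pictures are saved under pics/ and viewed, about 8 in all and at most 12, crops included, and the job is handed in when it is done.

```bash
mkdir -p pics; ls
python3 - <<'E'
from cell import telemetry, capture, env
import cv2,numpy as np,pickle
d={n:capture(n) for n in("scene","top")}
pickle.dump(d,open('pics/a.pkl','wb'))
for n in d: cv2.imwrite(f'pics/{n}0.png',d[n]['image'])
print(telemetry.read_state(),env.grasp_offset)
E
```

```text
pics
{'time': 0.1, 'qpos': array([ 1.31410665,  0.46937369, -0.04861101,  1.53354276,  0.02407447,
        1.14096404, -0.0822755 ]), 'dq': array([-0.00045839, -0.0009982 ,  0.0003698 , -0.00312133, -0.0005157 ,
       -0.00031558, -0.00018145]), 'joint_efforts': array([ 5.91516746e-04, -5.11513460e+01, -4.68427513e-02, -2.38390499e+01,
        1.07901540e-02,  4.35377617e-03, -8.16937813e-06]), 'eef_pos': array([ 0.15235049, -0.65706953,  0.23037111]), 'ee_rot': array([-1.57249987e+00, -2.59536183e-05, -2.91374647e+00]), 'force': array([-0.69782756, -0.27994361,  0.49890834]), 'ft_torque': array([-0.014087  ,  0.03383931, -0.0099633 ]), 'gripper_width': 1.0017645412249543} 0.0187
```

View pics/top0.png

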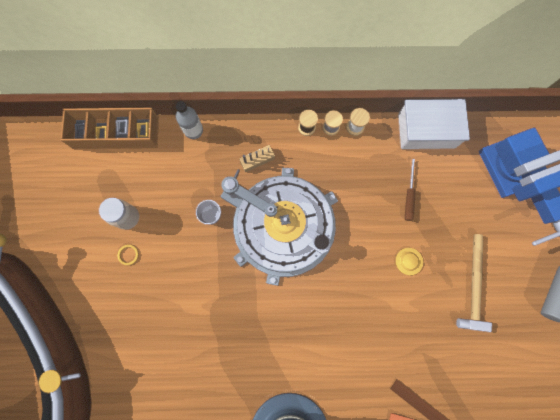

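View pics/scene0.png

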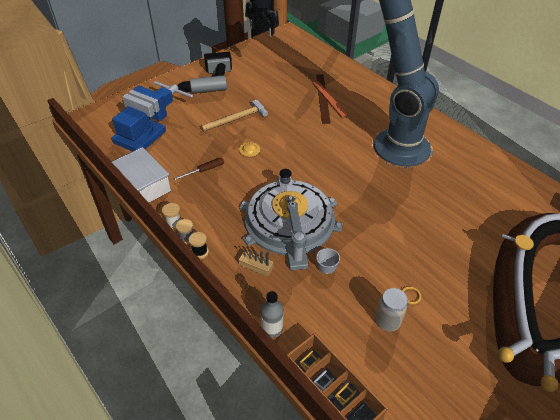

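The top view shows the jig centred near (285,222) px, with the black cap at (322,242) and the drill arm at upper left. In the scene view the cap is at (286,174).

```bash
cat > h.py <<'E'
import cv2,numpy as np
def ray(c,u,v):
    R=cv2.Rodrigues(np.array(c['rvec'],float))[0]; C=-R.T@np.ravel(c['tvec'])
    p=cv2.undistortPoints(np.array([[[u,v]]],float),np.array(c['K'],float),None).ravel()
    return C,R.T@np.array([p[0],p[1],1])
def onz(c,u,v,z):
    C,d=ray(c,u,v); return C+d*(z-C[2])/d[2]
def dark(c,u,v,r,t=60):
    im=c['image'].max(2); m=np.zeros_like(im); m[v-r:v+r,u-r:u+r]=(im[v-r:v+r,u-r:u+r]<t)*255
    n,l,s,ce=cv2.connectedComponentsWithStats(m); i=1+np.argmax(s[1:,4]); return s[i],ce[i]
E
python3 - <<'E'
import pickle; from h import *
d=pickle.load(open('pics/a.pkl','rb')); t,s=d['top'],d['scene']
for c,u,v in((t,322,242),(s,286,174)):
    st,ce=dark(c,u,v,14,50); print(st,ce,onz(c,*ce,.1035), 'C',ray(c,*ce)[0])
# gold boss flange centre
h=cv2.cvtColor(t['image'],cv2.COLOR_BGR2HSV); m=cv2.inRange(h,(18,120,120),(32,255,255))
k=np.zeros_like(m);k[195:250,260:312]=m[195:250,260:312]
pts=cv2.findNonZero(k); (x,y),r=cv2.minEnclosingCircle(cv2.convexHull(pts)); print('gold',x,y,r,onz(t,x,y,.078))
for n,c,(a,b,e,f) in(('t',t,(220,160,350,290)),('s',s,(230,150,350,280))):
    cv2.imwrite(f'pics/crop_{n}.png',cv2.resize(c['image'][b:f,a:e],None,fx=4.5,fy=4.5,interpolation=cv2.INTER_CUBIC))
a,b=[cv2.imread(f'pics/crop_{n}.png') for n in 'ts']
b=cv2.resize(b,(400,433));a=cv2.resize(a,(400,433)); cv2.imwrite('pics/crops.png',np.hstack([a,b]))
E
```

```text
Traceback (most recent call last):
  File "h.py", line 10, in dark
    n,l,s,ce=cv2.connectedComponentsWithStats(m); i=1+np.argmax(s[1:,4]); return s[i],ce[i]
                                                      ~~~~~~~~~^^^^^^^^^
ValueError: attempt to get argmax of an empty sequence
```

Run:
```python
import pickle; from h import *
d=pickle.load(open('pics/a.pkl','rb')); t,s=d['top'],d['scene']
print(t['image'].max(2)[232:253:2,310:335:2]); print(s['image'].max(2)[166:188:2,276:298:2])
# gold boss flange centre
h=cv2.cvtColor(t['image'],cv2.COLOR_BGR2HSV); m=cv2.inRange(h,(18,120,120),(32,255,255))
k=np.zeros_like(m);k[195:250,260:312]=m[195:250,260:312]
pts=cv2.findNonZero(k); (x,y),r=cv2.minEnclosingCircle(cv2.convexHull(pts)); print('gold',x,y,r,onz(t,x,y,.078))
a=t['image'][160:290,220:350];b=s['image'][150:280,230:350]
b=cv2.resize(b,(400,433),interpolation=2);a=cv2.resize(a,(400,400),interpolation=2);a=cv2.copyMakeBorder(a,0,33,0,0,0); cv2.imwrite('pics/crops.png',np.hstack([a,b]))
for c,u,v in((t,322,242),(s,286,174)):
    st,ce=dark(c,u,v,14,85); print(st,ce,onz(c,*ce,.1035), 'C',ray(c,*ce)[0])
```

```text
[[209 211 208 181 141 149 144  91 220 222 221 144 123]
 [212 209 209 202 189 113  95 110 216 210 218 137 127]
 [209 214 200 156  89  74  77  76 124 163 206 131 128]
 [224 211 187  79  77  79  75  72  74 130 179 129 128]
 [228 214 154  76  77  73  76  73  75  86 125 127 139]
 [220 220 128  75  80  78  76  77  77  84 133 121 144]
 [224 223 154  76  80  78  76  73  77 101 141 141 153]
 [200 225 214  89  78  80  72  76  79 151 133 153 156]
 [161 174 219 213 108  83  83  94 152 164 142 154 153]
 [177 199 108 191 223 216 213 218 214 149 151 151 152]
 [171  90 161 221 215 196 223 185 144 131 149 152 147]]
[[142 145 144 155 161 153 148 146 146 153 154]
 [144 140 144 141 137 112 146 153 146 149 153]
 [149 144 101  20  18  18  25 112 151 144 153]
 [143 147  17  18  25  23  23  25 156 147 145]
 [136 142  14  23  18  21  26  20 149 154 151]
 [ 93  91  82  17  23  33  25  97 145 147 154]
 [ 94  65  76  61  75 104  72 123 141 148 146]
 [ 91  76  65  59  67  74  80 146 158 127 153]
 [111  71 139  52  58  65  70 170 136 130 175]
 [133  71 148 143 141 144 148 168  98  42  55]
 [ 38  60 135 152 147 148 177 177 171 176 189]]
gold 284.6413879394531 221.0144805908203 20.271503448486328 [0.56905325 0.0051771  0.078     ]
[315 233  14  16 142] [321.40140845 241.36619718] [ 0.50820642 -0.09154061  0.1035    ] C [0.38102639 0.02985716 1.16271035]
[279 169  13  15 142] [284.85211268 175.50704225] [ 0.51706187 -0.08070049  0.1035    ] C [1.31927128 0.83527691 1.28689138]
```

View pics/crops.png

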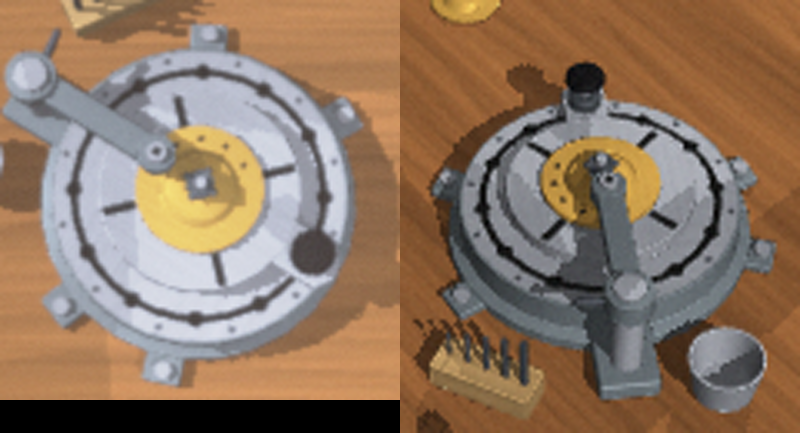

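Left crop (top view): cap at (313,253), dark groove ring with holes, and the next hole clockwise at (260,304). Right crop: cap at (585,80), with nothing else around it.

Run:
```python
import pickle; from h import *
from scipy.optimize import least_squares
from cell import telemetry
d=pickle.load(open('pics/a.pkl','rb')); t,s=d['top'],d['scene']
_,a=dark(t,322,242,14,100); _,b=dark(s,286,174,14,40); print(a,b)
print('top z.1095',onz(t,*a,.1095),'scene z.104',onz(s,*b,.104))
C1,d1=ray(t,*a);C2,d2=ray(s,*b)
A=np.c_[d1,-d2];q=np.linalg.lstsq(A,C2-C1,rcond=None)[0];print('tri',C1+q[0]*d1,C2+q[1]*d2)
# groove ring
im=t['image'].max(2); P=[]
for v in range(170,275):
  for u in range(230,340):
    if im[v,u]<95:
      p=onz(t,u,v,.051)[:2]
      if .10<np.linalg.norm(p-[.5655,.005])<.13 and np.linalg.norm(p-[.508,-.0915])>.035: P.append(p)
P=np.array(P); f=least_squares(lambda x:np.hypot(*(P-x[:2]).T)-x[2],[.566,.005,.115],loss='soft_l1',f_scale=.002)
print('axis',f.x,len(P)); ax=f.x[:2]
cap=onz(t,*a,.1095)[:2]; print('r',np.linalg.norm(cap-ax)); v=cap-ax
for g in(10,20,30): 
  c,sn=np.cos(-np.radians(g)),np.sin(-np.radians(g)); print(g,ax+.115*np.array([[c,-sn],[sn,c]])@v/np.linalg.norm(v))
nh=onz(t,220+260/3.077,160+304/3.077,.051); print('next hole pix',nh)
from scipy.spatial.transform import Rotation as R
print(R.from_euler('xyz',telemetry.read_state()['ee_rot']).as_matrix().round(3))
```

```text
[321.4939759 241.0060241] [284.96428571 173.04761905]
top z.1095 [ 0.50844409 -0.09113194  0.1095    ] scene z.104 [ 0.5095499  -0.08897163  0.104     ]
tri [ 0.50931893 -0.09196265  0.10226871] [ 0.50815837 -0.09055998  0.10196717]
axis [0.57007767 0.00612323 0.11489703] 290
r 0.11514020582739176
10 [ 0.49258673 -0.07884827]
20 [ 0.47900885 -0.0641012 ]
30 [ 0.46819805 -0.0472204 ]
next hole pix [ 0.46643201 -0.04887764  0.051     ]
[[-0.974 -0.     0.226]
 [-0.226  0.002 -0.974]
 [ 0.    -1.    -0.002]]
```

```bash
python3 -m pendant '[[[-20,0,-20],0],[[-60,0,-60],0],[[-102,0,-102],0],[[-144,0,-144],0],[[-186,0,-186],0],[[-228,0,-228],0],[[-270,0,-270],0],[[-312,0,-312],0],[[-354,0,-354],0],[[-390,0,-390],0]]' 0
```

```text
time: 1.35
eef_pos: [0.4449, -0.1868, 0.231]
ee_rot: [-1.573, -0.0, -2.913]
force: [0.4, -1.3, 0.8]
gripper_width: -0.002
```

```bash
python3 -m pendant '[[[-30,0,-28],0],[[-65,10,-60],0],[[-84,30,-79],0],[[-84,60,-79],0],[[-84,85,-79],0],[[-84,101,-79],0],[[-84,101,-79],0],[[-84,101,-79],0]]'
python3 - <<'E'
from cell import capture; import cv2,numpy as np
im=[capture(n)['image'] for n in('scene','top','wrist')]
a=cv2.resize(im[0][110:240,220:350],(400,400)); b=cv2.resize(im[1][160:290,220:350],(400,400))
cv2.imwrite('pics/b.png',np.hstack([a,b]))
E
```

```text
time: 2.35
eef_pos: [0.5094, -0.0908, 0.1309]
ee_rot: [-1.572, 0.001, -2.913]
force: [0.9, 0.5, -0.3]
gripper_width: 0.003
```

View pics/b.png

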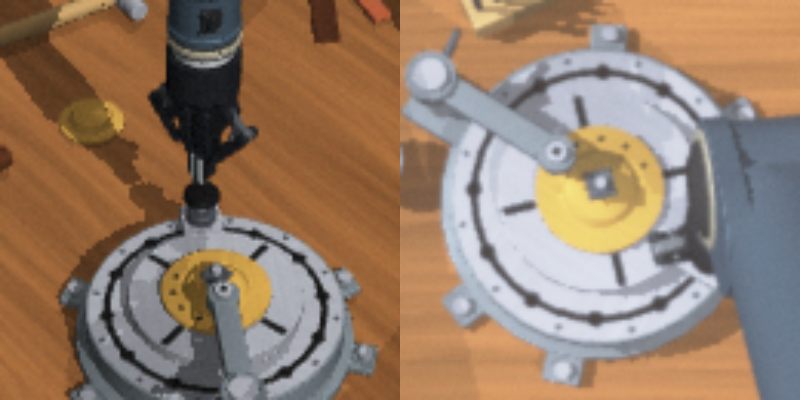

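The finger is right above the cap, so I press slowly.

```bash
python3 -m pendant '[[[0,12,0],0],[[0,20,0],0],[[0,24,0],0],[[0,28,0],0],[[0,30,0],0],[[0,30,0],0]]'
```

```text
time: 3.25
eef_pos: [0.5094, -0.091, 0.1013]
ee_rot: [-1.571, 0.002, -2.913]
force: [-1.3, -0.7, 5.4]
gripper_width: -0.002
```

```bash
python3 -m pendant '[[[0,2,0],0],[[0,4,0],0],[[0,5,0],0],[[0,5,0],0],[[0,5,0],0]]'
```

```text
time: 3.88
eef_pos: [0.5099, -0.0913, 0.0969]
ee_rot: [-1.57, 0.002, -2.913]
force: [-1.2, -0.7, 7.2]
gripper_width: -0.005
```

```bash
python3 -m pendant '[[[0,1,0],0],[[0,1,0],0],[[3,1,-3.5],0],[[7,1,-8],0],[[11,1,-12],0],[[14,1,-16],0],[[14,1,-16],0]]'
python3 - <<'E'
from cell import capture,telemetry; from h import *
c=capture('scene'); cv2.imwrite('pics/c.png',cv2.resize(c['image'][110:240,220:350],(520,520),interpolation=2))
print(telemetry.read_state()['force'])
E
```

```text
time: 4.75
eef_pos: [0.4937, -0.0788, 0.0969]
ee_rot: [-1.569, 0.005, -2.913]
force: [0.1, -0.2, 7.5]
gripper_width: -0.005
[-1.53090101 -0.44531872  7.01830701]
```

View pics/c.png

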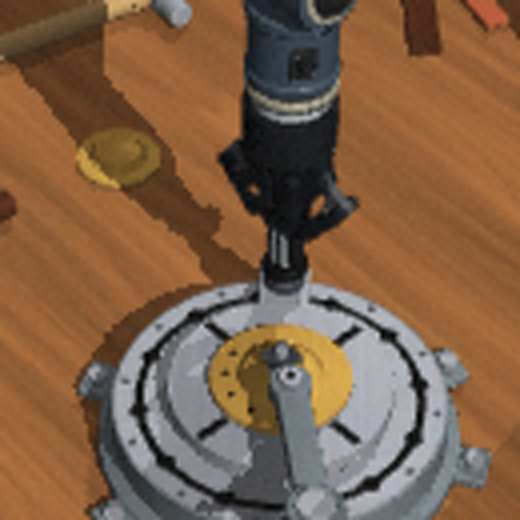

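The lug has moved round with the finger, so the table is free and turning. I continue to just short of 30°.

```bash
python3 -m pendant '[[[3,1,-4],0],[[6,1,-9],0],[[8.5,1,-13.5],0],[[11,1,-18],0],[[13,1,-23],0],[[14.5,1,-27],0],[[16,1,-31],0],[[17,1,-34.5],0],[[17,1,-34.5],0]]'
python3 - <<'E'
from cell import capture,telemetry; from h import *
c=capture('scene');t=capture('top')
cv2.imwrite('pics/d.png',np.hstack([cv2.resize(i,(400,400),interpolation=2) for i in (c['image'][110:240,220:350],t['image'][160:290,220:350])]))
print(telemetry.read_state()['force'])
# lug marker prediction in scene for angles, point on housing top z .082
ax=np.array([.5701,.0061]);v=np.array([.5085,-.0911])-ax;v/=np.hypot(*v)
for g in(0,10,25,28,30,32):
  a=-np.radians(g);p=ax+.115*np.array([[np.cos(a),-np.sin(a)],[np.sin(a),np.cos(a)]])@v
  q=cv2.projectPoints(np.array([[*p,.0915]]),c['rvec'],c['tvec'],c['K'],None)[0].ravel();print(g,p,(q-[220,110])*400/130)
E
```

```text
time: 5.92
eef_pos: [0.4705, -0.049, 0.0967]
ee_rot: [-1.569, 0.007, -2.913]
force: [-1.0, 0.6, 6.3]
gripper_width: 0.0
[-0.2562311   0.86831836  7.79761277]
0 [ 0.50854048 -0.09103612] [199.19121061 200.88110592]
10 [ 0.4926082  -0.07887071] [217.63001108 200.40399648]
25 [ 0.47325663 -0.05591905] [244.98172371 203.88996022]
28 [ 0.47014353 -0.05076566] [250.28583551 205.18082175]
30 [ 0.46821983 -0.04724259] [253.77515925 206.14857634]
32 [ 0.46642027 -0.04365453] [257.22267235 207.20104446]
```

View pics/d.png

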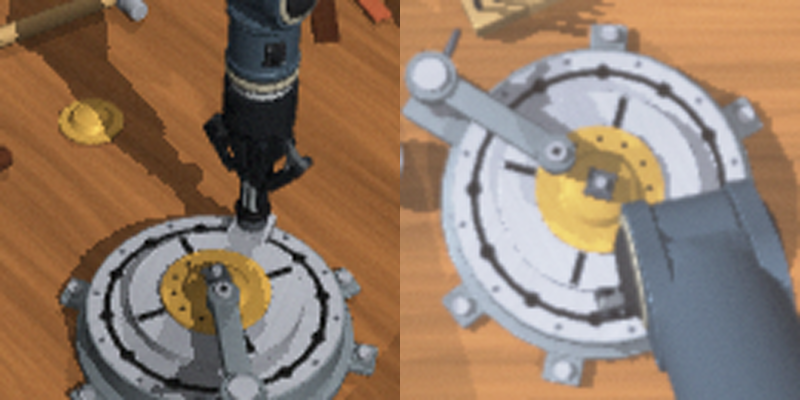

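Comparing the radial slots with the first top view puts the table at about 30°. I raise the finger slowly.

```bash
python3 -m pendant '[[[0,-3,0],0],[[0,-6,0],0],[[0,-9,0],0],[[0,-12,0],0],[[0,-15,0],0],[[0,-25,0],0],[[0,-45,0],0],[[0,-60,0],0]]'
python3 - <<'E'
from cell import capture,telemetry; from h import *
c=capture('scene');t=capture('top')
cv2.imwrite('pics/e.png',np.hstack([cv2.resize(i,(400,400),interpolation=2) for i in (c['image'][110:240,220:350],t['image'][160:290,220:350])]))
_,b=dark(c,300,172,12,40);print(b)
for z in(.0945,.1035):
  q=cv2.projectPoints(np.array([[.4682,-.0472,z]]),c['rvec'],c['tvec'],c['K'],None)[0].ravel();print(z,q)
E
```

```text
time: 7.02
eef_pos: [0.4704, -0.049, 0.1578]
ee_rot: [-1.568, 0.008, -2.913]
force: [-0.0, -0.1, -0.0]
gripper_width: 0.003
[302.39240506 174.81012658]
0.0945 [302.52653708 176.35623146]
0.1035 [302.6370982  174.40706904]
```

View pics/e.png

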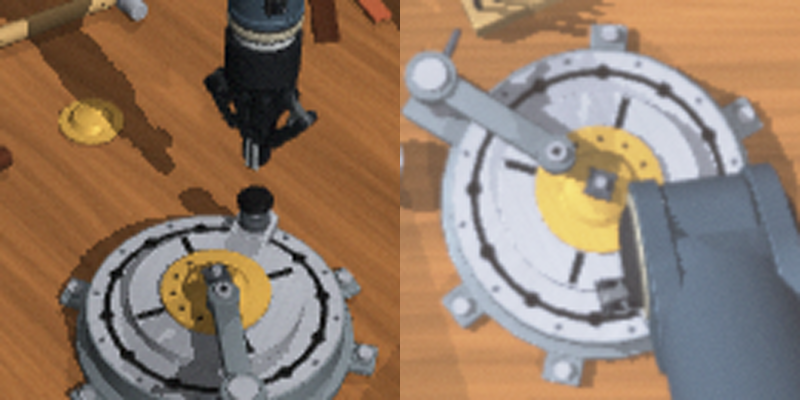

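The cap is fully up: its mask row is 174.8 against 174.4 predicted, the same +0.4 px offset as at rest at the start. The robot is clear of everything, so I hand in.

```bash
python3 -m pendant '[[[0,-20,0],0],[[0,-40,0],0],[[0,-40,0],0],[[0,-40,0],0]]'; python3 -c "
from cell import env; env.finish_job()"
```

```text
time: 7.62
eef_pos: [0.4702, -0.0491, 0.1975]
ee_rot: [-1.568, 0.009, -2.913]
force: [0.5, -0.2, -1.4]
gripper_width: -0.002
the job is handed in; nothing more can be done
```

I pressed the plunger cap down about 12.6 mm with the closed fingertips and dragged the table clockwise by one hole. I then let the plunger spring up, raised the arm clear and handed the job in at 7.6 s.

- **Table angle:** the radial slots in the top view had turned about 30°. The cap in the scene view came out within about 0.5 px of where it should be at the next hole, fully up.
- **Plunger:** the cap stood fully up, with the same +0.4 px offset from its predicted height as before the press.
- **Forces:** the highest finger force I read was about 8 N, against the 35 N limit. With the arm clear it read about zero; the last reading before hand-in was 1.5 N, which I took as sensor noise because the arm was 9 cm above the cap.
- **Loose things:** the arm stayed at or above 20 cm until it was over the jig. I did not measure the loose things' positions afterwards.

The force readings were about 1 N below the spring values you gave. I put that down to sensor offset, since the table turned freely. I took no picture after the last 40 mm lift, and the hand-in gave no verdict.

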